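# Lock the length stop of a crosscut fence in its index hole

## Robot

A 6-joint arm with a two-finger parallel gripper is mounted at the origin on the work surface. World frame = base frame: x ahead of the robot, y to its left, z up, the work surface at z = 0. Lengths are in m, angles in rad, forces in N, time in s.
With the tool pointing down it reaches from about 0.375 to 0.9 m from the base axis. Payload 3.1 kg.
Tool frame: the origin (TCP) lies at the very end of the fingers, on their centre line; the grasp point (between the pads) lies 19 mm behind it; z points along the fingers, y is the line along which they close (so a half turn about z gives the same grasp; the last joint's range is limited). The gripper opens to 85 mm and grips with 20 to 120 N. Pads are 22 mm wide; open, the fingers measure 114 mm over their backs; the gripper's body (76 mm by 85 mm) begins 54 mm behind the grasp point. The pads swing forward as they close: fully open they stand 13 mm farther back than shut.
Start: joints at [0.956, 0.527, 1.433, -0, 1.181, -0.178], TCP at [0.264, 0.566, 0.231] pointing down, gripper open.
Joint ranges: [-3.08, 3.08], [-0.75, 2.2], [0.22, 2.44], [-1.43, 4.57], [0, 2.65], [-2.85, 2.85]. Speed limits (rad/s): [2.79, 2.79, 3.14, 3.14, 3.14, 3.14].

## Interface

Orientations are given as a unit quaternion [x, y, z, w].
In Python, from rig import env, eyes, workorder gives the robot as it stands.
- The arm moves only by the tool play_rows, never from a script. Its argument "commands" is a list of rows, each a list of 7 numbers: the opening, from 0 (shut) to 1 (fully open), then the shift along the tool's x, y, z in cm, then the turn, a rotation vector about the tool's x, y, z in degrees. In form: [[gripper, tx, ty, tz, rx, ry, rz], ...]. A call has 1 to 12 rows; each row is the pose to reach, as a shift and turn from the pose commanded when the call began, along the tool's axes at that moment; what a row does not reach only later rows make up. A row lasts 1/10 s, in which the tool goes at most 50 mm and 8.59 degrees, less where a joint would pass 70% of its speed; a pose out of reach is approached as far as the arm can. A call with a gripper value outside its range is refused whole. The fingers move at their own pace and stop on an object; "grip_force" is the grip in N (left out, the last holds). Time passes only in rows, so rows that repeat a pose let the fingers close. It gives the time, the measured TCP pose, the force, the opening and the grip force at its end, in the units of the state.
- env.state(): the state, without advancing time (a new reading comes with each control period).
- eyes.snapshot(name): name is "scene" or "top" or "wrist"; returns the picture (420x560x3 uint8, red, green, blue); there is no depth.
- eyes.camera_model(name): a dict with "K" (3x3 intrinsics, pixels), "view" (4x4, takes a point from world to camera coordinates); the wrist camera has in their place "T_tool_cam" (4x4, takes a point from camera to tool coordinates, whose origin is the TCP and whose axes are the flange's). Camera axes: x right, y up, looking along -z (the intrinsics and any distortion apply to the point x, -y, -z); pixel columns grow to the right and rows downward; lengths in m; the calibration is good to about 2 mm. A picture is of the moment at which its call begins: read the wrist's pose just before it. camera_model takes no time and is no camera call.
- workorder.job_done(): hands the job in; it is judged then, once.
The state is a dict: "t": time; "joints": joint angles; "qvel": joint speeds; "tau": joint torques, N m; "ee_pos": TCP position; "eef_rot": TCP orientation; "force": force on the tool from outside, world axes, zero at the start; "moment": the same for the moment, N m; "opening": finger opening in m; "finger_force": force on a finger pad.
Only numpy, scipy, OpenCV 4.12 (cv2) and the standard library are available. Lean on these libraries where they do the work, as an engineer would, in place of code of your own. Each camera call takes 0.05 s, during which the arm holds its last target. There are 200 camera calls.

## Task

Set the length stop on the crosscut fence for the next batch of cuts: slide it to the left to the next index hole, and lock it there by turning its cam lever a quarter turn clockwise, up over the hump, so that the sprung pin drops fully into the hole and the lever lies down in the low notch. The hole may be a centimetre or more off its mark, so find it by feel and gently: a stop that is forced against the hole shoves the index bar along and spoils its setting. Let go of the stop and leave the other things on the bench where they are.

Things in the scene. Friction and masses are not known exactly. Their poses are not given: they have to be found in the camera images.
- fence: Aluminium fence rail fixed to the bench, 600 x 50 x 55 mm, with a steel index bar on top, upper face 63 mm above the bench. Origin: under the rail's middle, on the bench. y runs along the rail to the left (seen from the robot), x across it away from the robot, z up.
- hole_mark (a point): Where the middle one of the three 11 mm index holes (160 mm apart) should be: rail's centre line, bar's upper face (fence frame 0, 40, 63 mm). It is the next to the left of the parked stop and the only one its travel reaches. The drilled strip was set in the bar by hand: the real hole lies up to 16 mm to either side of this point along the rail (never across).
- index_bar (a joint): How far the index bar has slipped along the rail's +y (m); 0 as set. It is a dark steel channel, 585 x 34 x 8 mm, with the drilled strip fixed in it, held by two light clamp screws: the riding pin does not move it, but more than about 9 N from the pin against the hole's side shoves it along.
- length_stop (a joint): Slide of the length stop (m) along the fence's +y, to the left. 0: the pin's axis at fence y = -80 mm; 0.120: pin over hole_mark. Travel -0.015 to 0.157. Friction about 4 N with the pin up, 6 to 7 N with the pin riding on the bar; when the pin drops into the hole the stop halts dead.
- stop_block (a point): Top of the length stop's grey saddle block, on the pin's axis, 92 mm above the bench. The block is 66 mm wide and runs along the rail from 40 mm left to 100 mm right of the pin's axis; a 10 mm thick aluminium stop arm on it reaches 106 mm out in front of the rail's centre line, less than 70 mm above the bench.
- stop_knob (a point): The stop's push knob: an upright black cylinder, 22 mm diameter, its grip 104 to 148 mm above the bench; this point lies on its axis 135 mm above the bench. It stands on the block 75 mm to the right of the pin's axis, and serves to move the stop either way along the rail.
- plunger_axis (a point): Point on the vertical axis of the pin, about which the lever turns, 113 mm above the bench. Around it stands the steel cam sleeve (52 mm diameter, highest lugs 123 mm above the bench) and in it the lever's hub (24 mm diameter, top 133 mm above the bench with the lever parked).
- plunger (a joint): Height of the sprung pin and its lever (m), up positive: 0 to -0.001 parked (pin 3 to 4 mm clear of the bar), +0.005 on the hump, -0.004 to -0.005 with the lever past the hump and the pin riding on the bar away from a hole, -0.011 to -0.012 fully down in the hole. A spring presses it down with 12 to 15 N.
- lever (a joint): Angle of the cam lever (rad), clockwise from above: 0 points along the fence's -x (to the robot), 1.57 along +y (left). Parked -0.08 to 0.12. The sleeve's rim rises from 0.26 to 0.96, is level on the hump to 1.29, then drops into the low notch, where the lever has play from about 1.50 to 1.65. Turning takes up to 0.2 N m; the lever must be free to rise and fall.
- lever_grip (a point): Middle of the lever's black grip, 68 mm from the pin's axis: a level bar 14 mm wide and 13 mm high, from 26 to 90 mm from the axis. Parked, this point is 119.5 mm above the bench; it rises and falls with the joint plunger. About 3 N sideways here turns the lever over the hump.
- offcut: Flat wood offcut, 70 x 140 x 19 mm, lying on the bench in front of the fence's right part. Not to be disturbed. Origin under its centre.
- tape_measure: Tape measure, 70 x 32 x 64 mm, standing. Not to be disturbed. Origin under its centre.
- pencil: Carpenter's pencil, 190 mm long, 8.5 mm thick, along its x. Not to be disturbed. Origin under its middle.
- square: Combination square, 250 mm steel blade along its x with a 110 mm dark head, lying flat, 16 mm high. Not to be disturbed. Origin under the blade's middle.
- screwdriver: Screwdriver, 200 mm, black handle, lying along its x. Not to be disturbed. Origin under its middle.
- wood_glue: White glue bottle, 64 mm diameter, 170 mm high, standing behind the fence. Not to be disturbed. Origin under its centre.
- bar_clamp: Steel bar clamp, 300 mm bar along its x, wooden handle, lying flat, 23 mm high. Not to be disturbed. Origin under the bar's middle.

How it is judged:
On the way, in this order (a step that is already met when the one before it is completed fails the run):
1. the lever is turned up the cam, over the hump (value of joint plunger above 0.003 m and value of joint lever above 0.6 rad).
2. the pin is down in the index hole and the lever in the low notch (value of joint plunger below -0.009 m and value of joint lever above 1.4 rad), for 0.2 s.
At the end, for the whole second after the job is handed in: The pin is fully down in the middle index hole (plunger at least 9 mm below its parked height, the stop within 20 mm of hole_mark), the lever lies in the low notch (beyond 1.4 rad), and the stop and lever are at rest; the index bar is still within 3 mm of its setting (all of step 2 and value of joint length_stop between 0.1 and 0.14 m and value of joint index_bar between -0.003 and 0.003 m and velocity of joint length_stop between -0.01 and 0.01 m/s and velocity of joint lever between -0.1 and 0.1 rad/s); the robot touches nothing.
It fails at once if the index bar is shoved along the rail by more than 3 mm (value of joint index_bar above 0.003 m or value of joint index_bar below -0.003 m).
It fails at once if another thing on the bench is moved more than 40 mm or the tall ones knocked over (distance of any of offcut, tape_measure, pencil, square, screwdriver, wood_glue, bar_clamp from where it was at the start of the episode above 0.04 m or angle between any of wood_glue, tape_measure's own z axis and vertical above 0.5 rad).
It also fails if it takes over 64 s, if anything falls off the work surface, if the arm or the gripper's body presses on something with over 40 N, if the wrist force passes 120 N, or if a joint passes its speed limit or range.

## Working session

There is one attempt and no reset: what is moved stays moved. The work goes in short steps, Python scripts to look and compute and a tool call to move; the robot and the scene stay as the last step left them, time stands still between calls to the robot, and variables do not carry over. Pictures are saved under pics/ and viewed, at most 10 in all, crops included, and the job is handed in when it is done.

Besides the shell and the picture viewer there is one more tool, called as name(argument=value, ...) on one line, values as JSON. play_rows: Moves the arm, as the interface text tells. Its arguments: {"type":"object","properties":{"commands":{"type":"array","items":{"type":"array","items":{"type":"number"}}},"grip_force":{"type":"number"}},"required":["commands"]}

```bash
ls; mkdir -p pics
python3 - <<'E'
from rig import env, eyes, workorder
import cv2, numpy as np
s=env.state(); print({k:np.round(v,3).tolist() for k,v in s.items()})
for n in ("scene","top"):
    im=eyes.snapshot(n); cv2.imwrite(f"pics/{n}0.png",im[:,:,::-1])
    m=eyes.camera_model(n); print(n,{k:np.round(v,4).tolist() if not isinstance(v,str) else v for k,v in m.items()})
print(eyes.camera_model("wrist"))
E
```

```text
pics
{'t': 0.0, 'joints': [0.955, 0.528, 1.434, 0.0, 1.181, -0.179], 'qvel': [-0.0, 0.0, 0.0, 0.0, 0.001, 0.0], 'tau': [-0.001, -44.235, -17.802, -0.0, 0.009, 0.0], 'ee_pos': [0.264, 0.566, 0.23], 'eef_rot': [0.217, 0.976, -0.001, -0.0], 'force': [0.345, -0.594, 0.32], 'moment': [0.024, -0.045, 0.085], 'finger_force': 0.0, 'opening': 0.085}
scene {'K': [[432.2213, 0.0, 278.3949], [0.0, 432.2213, 214.6188], [0.0, 0.0, 1.0]], 'view': [[0.8265, 0.563, 0.005, -0.4445], [-0.3869, 0.5615, 0.7314, 0.1024], [0.4089, -0.6064, 0.6819, -1.4223], [0.0, 0.0, 0.0, 1.0]]}
top {'K': [[521.5278, 0.0, 276.6847], [0.0, 521.5278, 210.7524], [0.0, 0.0, 1.0]], 'view': [[-0.0107, -0.9999, 0.0029, 0.0283], [0.9979, -0.0105, 0.0646, -0.5334], [-0.0646, 0.0036, 0.9979, -1.6446], [0.0, 0.0, 0.0, 1.0]]}
{'K': array([[306.80827949,   0.        , 281.68451812],
       [  0.        , 306.80827949, 207.4618545 ],
       [  0.        ,   0.        ,   1.        ]]), 'T_tool_cam': array([[-3.99972092e-04,  9.52610903e-01,  3.04191236e-01,
         7.75026752e-02],
       [ 9.99999867e-01,  4.79906702e-04, -1.88014351e-04,
         9.46668037e-04],
       [-3.25087934e-04,  3.04191120e-01, -9.52610968e-01,
        -1.42071611e-01],
       [ 0.00000000e+00,  0.00000000e+00,  0.00000000e+00,
         1.00000000e+00]])}
```

View pics/top0.png

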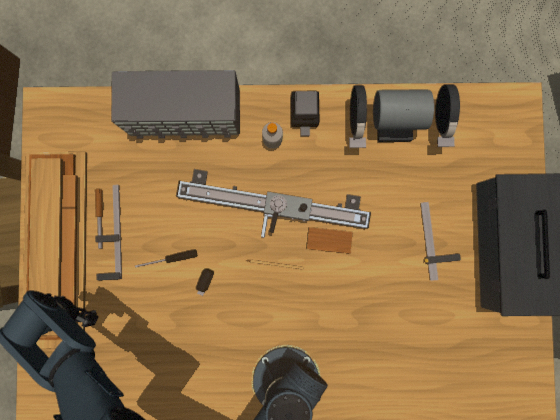

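View pics/scene0.png

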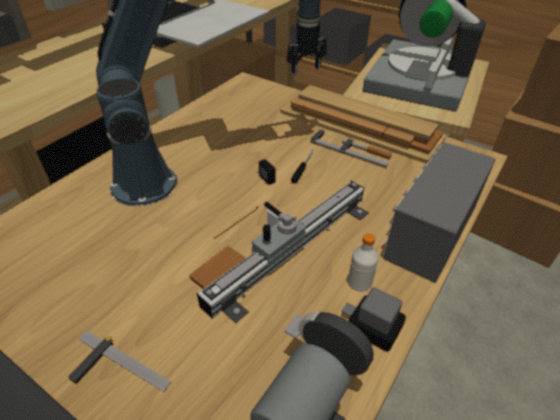

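The top view shows the fence from about (180,190) to (368,219), the lever hub at about (278,205), the knob at about (302,208) and the lever grip at about (272,225). I'll get a rough position from this picture, then look with the wrist camera.

```bash
cat > h.py <<'E'
from rig import env, eyes, workorder
import cv2, numpy as np
from scipy.spatial.transform import Rotation as R
def cam(name,s=None):
    m=eyes.camera_model(name); K=m["K"]
    if name=="wrist":
        T=np.eye(4);T[:3,:3]=R.from_quat(s["eef_rot"]).as_matrix();T[:3,3]=s["ee_pos"]
        Tc=T@m["T_tool_cam"]
    else: Tc=np.linalg.inv(m["view"])
    return K,Tc,m
def ray(K,Tc,uv,z):
    d=Tc[:3,:3]@np.array([(uv[0]-K[0,2])/K[0,0],-(uv[1]-K[1,2])/K[1,1],-1])
    o=Tc[:3,3]; return o+d*(z-o[2])/d[2]
def proj(K,Tc,p):
    q=np.linalg.inv(Tc)@np.append(p,1); return np.array([K[0,2]+K[0,0]*q[0]/-q[2],K[1,2]+K[1,1]*-q[1]/-q[2]])
E
python3 - <<'E'
from h import *
K,Tc,m=cam("top"); print(m.keys())
for n,uv,z in [("left",(180,190),.063),("right",(368,219),.063),("hub",(278,205),.133),("knob",(302,208),.148),("grip",(274,222),.126)]:
    print(n,ray(K,Tc,uv,z).round(3))
im=cv2.imread("pics/top0.png"); c=im[165:255,165:385]; cv2.imwrite("pics/topc.png",cv2.resize(c,None,fx=3.6,fy=3.6,interpolation=cv2.INTER_CUBIC))
print(cam("wrist",env.state())[1].round(3))
E
```

```text
dict_keys(['K', 'view'])
left [0.598 0.322 0.063]
right [ 0.502 -0.26   0.063]
hub [0.543 0.019 0.133]
knob [ 0.533 -0.051  0.148]
grip [0.493 0.031 0.126]
[[ 0.423 -0.863 -0.275  0.194]
 [ 0.906  0.403  0.13   0.6  ]
 [-0.002 -0.304  0.953  0.373]
 [ 0.     0.     0.     1.   ]]
```

View pics/topc.png

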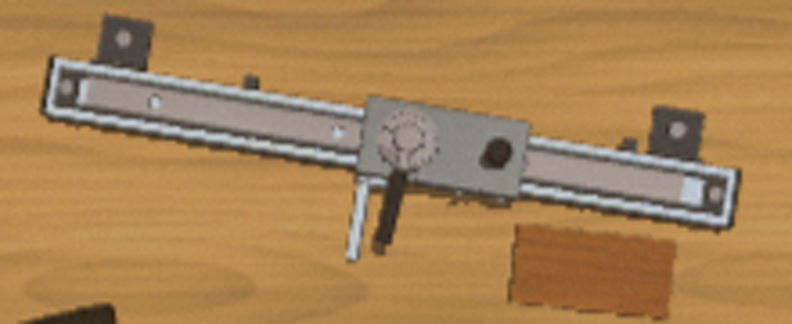

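```bash
cat >> h.py <<'E'
def go(target,yaw):
    "tool shift (cm) and rz (deg) to world target, tool x at world yaw (deg)"
    s=env.state(); M=R.from_quat(s["eef_rot"]).as_matrix()
    y0=np.degrees(np.arctan2(M[1,0],M[0,0])); d=(yaw-y0+180)%360-180
    print("t",round(s["t"],2),"shift cm",(M.T@(np.array(target)-s["ee_pos"])*100).round(2),"rz",round(-d,1),"yaw0",round(y0,1),"F",s["force"].round(1))
E
python3 - <<'E'
from h import *
K,Tc,m=cam("top")
f=lambda u,v:(165+(u+.5)/3.6-.5,165+(v+.5)/3.6-.5)
for n,uv,z in [("hole1",(155,101),.063),("hole2",(338,132),.063),("lend",(48,88),.063),("rend",(737,199),.063),("hub",(408,138),.133),("knob",(500,151),.148),("gripend",(379,249),.119)]:
    print(n,ray(K,Tc,f(*uv),z).round(4))
go((.47,-.01,.23),170.6)
E
```

```text
hole1 [0.5891 0.2363 0.063 ]
hole2 [0.5607 0.0788 0.063 ]
lend [0.6013 0.3286 0.063 ]
rend [ 0.4993 -0.2639  0.063 ]
hub [0.5493 0.019  0.133 ]
knob [ 0.5366 -0.0559  0.148 ]
gripend [0.4584 0.0439 0.119 ]
t 0.1 shift cm [-43.02 -43.46   0.11] rz -15.6 yaw0 155.0 F [-0.2  0.1  0.4]
```

play_rows(commands=[[0, -3.6, -3.6, 0, 0, 0, -1.5], [0, -7.2, -7.2, 0, 0, 0, -3], [0, -10.8, -10.8, 0, 0, 0, -4.5], [0, -14.4, -14.4, 0, 0, 0, -6], [0, -18, -18, 0, 0, 0, -7.5], [0, -21.5, -21.6, 0, 0, 0, -9], [0, -25, -25.2, 0, 0, 0, -10.5], [0, -28.6, -28.8, 0, 0, 0, -12], [0, -32.2, -32.4, 0, 0, 0, -13.5], [0, -36, -36.2, 0, 0, 0, -15], [0, -40, -40, 0, 0, 0, -15.2], [0, -43, -43.5, 0, 0, 0, -15.2]], grip_force=20)

```text
t: 1.3
ee_pos: [0.4671, -0.0006, 0.2312]
eef_rot: [0.086, 0.996, 0.0, 0.0]
force: [0.2, 0.4, 0.2]
opening: 0.0001
finger_force: 0.0
```

Run:
```python
from h import *
import json
s=env.state(); print(s["t"],s["ee_pos"].round(4),np.abs(s["qvel"]).max().round(3),s["opening"])
im=eyes.snapshot("wrist"); cv2.imwrite("pics/w1.png",im[:,:,::-1]); cv2.imwrite("pics/w1b.png",cv2.resize(im[:,:,::-1],(800,600),interpolation=cv2.INTER_CUBIC))
json.dump([list(s["ee_pos"]),list(s["eef_rot"])],open("w1.json","w"))
```

```text
1.3 [ 0.4671 -0.0006  0.2312] 0.985 0.00013440903635615248
```

View pics/w1b.png

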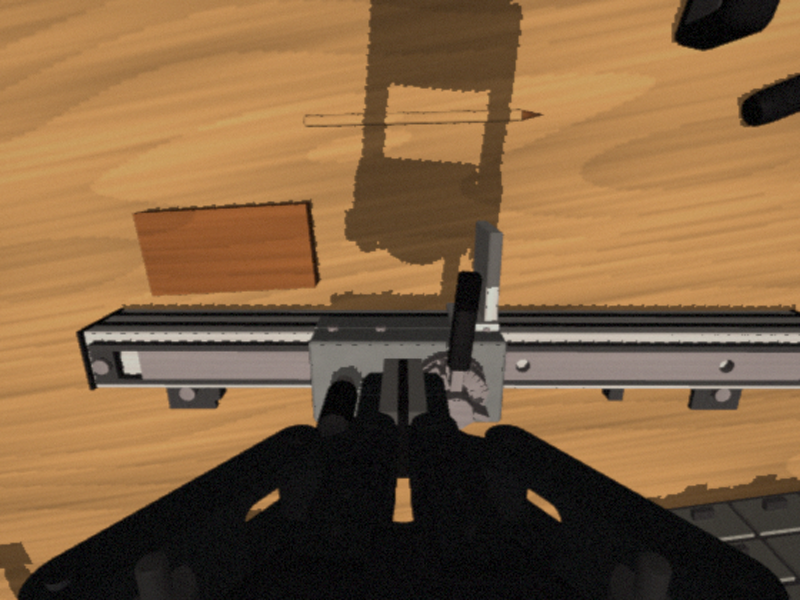

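The wrist view shows the lever end at (468,275), the hub near (462,408), the middle hole at (522,365), the next hole at (727,365) and the fingers at (404,370). Next I'll turn these into world points and check them against the top view.

Run:
```python
from h import *
s=env.state(); K,Tc,m=cam("wrist",s)
for n,uv,z in [("hole2",(522,365),.063),("hole1",(727,365),.063),("leverend",(468,273),.126),("gripinner",(459,370),.126),("tip",(404,362),.2312)]:
    print(n,ray(K,Tc,np.array(uv)*.7,z).round(4))
print(s["ee_pos"])
# lever grip at 75mm radius, 0.1 rad; start 37 mm to its right
hub=np.array([.5493,.019]); fx=np.array([.985,-.17]); fy=np.array([.17,.985])
for a,c in [(0.1,-.037),(0.1,-.022),(.5,-.022),(1.0,-.022),(1.57,-.022)]:
    u=-fx*np.cos(a)+fy*np.sin(a); w=fx*np.sin(a)+fy*np.cos(a)
    p=hub+.072*u+c*w; print(a,p.round(4)); go((*p,.104),170.2-np.degrees(a))
```

```text
hole2 [0.5659 0.0702 0.063 ]
hole1 [0.5936 0.2277 0.063 ]
leverend [0.4663 0.0319 0.126 ]
gripinner [0.5277 0.0182 0.126 ]
tip [ 0.4645 -0.0054  0.2312]
[ 0.47118345 -0.00807618  0.23165108]
0.1 [0.4701 0.0026]
t 1.35 shift cm [ 0.38  1.1  12.76] rz 5.4 yaw0 169.9 F [ 1.5 -4.8  0.9]
0.1 [0.4741 0.0171]
t 1.35 shift cm [ 0.24  2.6  12.75] rz 5.4 yaw0 169.9 F [ 1.5 -4.8  0.9]
0.5 [0.4793 0.0465]
t 1.35 shift cm [ 0.24  5.59 12.73] rz 28.4 yaw0 169.9 F [ 1.5 -4.8  0.9]
1.0 [0.501  0.0767]
t 1.35 shift cm [-1.37  8.94 12.73] rz 57.0 yaw0 169.9 F [ 1.5 -4.8  0.9]
1.57 [0.5398 0.0937]
t 1.35 shift cm [-4.89 11.29 12.74] rz 89.7 yaw0 169.9 F [ 1.5 -4.8  0.9]
```

play_rows(commands=[[0, 0.3, 0.6, 3, 0, 0, 2], [0, 0.3, 0.6, 6, 0, 0, 2], [0, 0.3, 0.6, 9, 0, 0, 2], [0, 0.3, 0.6, 11.5, 0, 0, 2], [0, 0.3, 0.6, 12.7, 0, 0, 2], [0, 0.3, 0.6, 12.7, 0, 0, 2], [0, 0.3, 0.6, 12.7, 0, 0, 2]])

```text
t: 2.05
ee_pos: [0.4645, 0.0081, 0.1043]
eef_rot: [0.103, 0.995, 0.0, -0.0]
force: [-0.7, -0.1, 0.7]
opening: 0.0
finger_force: 0.0
```

Run:
```python
from h import *
s=env.state();print(s["ee_pos"].round(4))
im=eyes.snapshot("wrist")[:,:,::-1]; cv2.imwrite("pics/w2.png",cv2.resize(im,(800,600),interpolation=cv2.INTER_CUBIC))
hub=np.array([.549,.020]); fx=np.array([.985,-.17]); fy=np.array([.17,.985])
for a in np.arange(0,1.71,.1):
    u=-fx*np.cos(a)+fy*np.sin(a); w=fx*np.sin(a)+fy*np.cos(a)
    p=hub+.072*u-.0215*w; print(a.round(2),p.round(4),end=' '); go((*p,.104),170.2-np.degrees(a))
```

```text
[0.4645 0.0081 0.1043]
0.0 [0.4744 0.0111] t 2.1 shift cm [-0.86  0.5   0.08] rz -2.0 yaw0 168.2 F [-0.4  0.8 -0.7]
0.1 [0.4739 0.0186] t 2.1 shift cm [-0.65  1.22  0.08] rz 3.7 yaw0 168.2 F [-0.4  0.8 -0.7]
0.2 [0.4741 0.0261] t 2.1 shift cm [-0.52  1.96  0.08] rz 9.4 yaw0 168.2 F [-0.4  0.8 -0.7]
0.3 [0.4751 0.0335] t 2.1 shift cm [-0.47  2.71  0.08] rz 15.2 yaw0 168.2 F [-0.4  0.8 -0.7]
0.4 [0.4768 0.0408] t 2.1 shift cm [-0.49  3.46  0.08] rz 20.9 yaw0 168.2 F [-0.4  0.8 -0.7]
0.5 [0.4793 0.0479] t 2.1 shift cm [-0.58  4.2   0.08] rz 26.6 yaw0 168.2 F [-0.4  0.8 -0.7]
0.6 [0.4824 0.0547] t 2.1 shift cm [-0.75  4.93  0.08] rz 32.4 yaw0 168.2 F [-0.4  0.8 -0.7]
0.7 [0.4862 0.0612] t 2.1 shift cm [-0.99  5.64  0.08] rz 38.1 yaw0 168.2 F [-0.4  0.8 -0.7]
0.8 [0.4906 0.0673] t 2.1 shift cm [-1.29  6.33  0.08] rz 43.8 yaw0 168.2 F [-0.4  0.8 -0.7]
0.9 [0.4956 0.0729] t 2.1 shift cm [-1.67  6.98  0.08] rz 49.5 yaw0 168.2 F [-0.4  0.8 -0.7]
1.0 [0.5012 0.0779] t 2.1 shift cm [-2.11  7.59  0.08] rz 55.3 yaw0 168.2 F [-0.4  0.8 -0.7]
1.1 [0.5072 0.0824] t 2.1 shift cm [-2.61  8.15  0.08] rz 61.0 yaw0 168.2 F [-0.4  0.8 -0.7]
1.2 [0.5136 0.0863] t 2.1 shift cm [-3.16  8.66  0.08] rz 66.7 yaw0 168.2 F [-0.4  0.8 -0.7]
1.3 [0.5204 0.0895] t 2.1 shift cm [-3.76  9.11  0.08] rz 72.5 yaw0 168.2 F [-0.4  0.8 -0.7]
1.4 [0.5275 0.092 ] t 2.1 shift cm [-4.4   9.5   0.08] rz 78.2 yaw0 168.2 F [-0.4  0.8 -0.7]
1.5 [0.5348 0.0938] t 2.1 shift cm [-5.08  9.83  0.08] rz 83.9 yaw0 168.2 F [-0.4  0.8 -0.7]
1.6 [0.5422 0.0948] t 2.1 shift cm [-5.78 10.08  0.08] rz 89.7 yaw0 168.2 F [-0.4  0.8 -0.7]
1.7 [0.5497 0.0951] t 2.1 shift cm [-6.51 10.26  0.08] rz 95.4 yaw0 168.2 F [-0.4  0.8 -0.7]
```

View pics/w2.png

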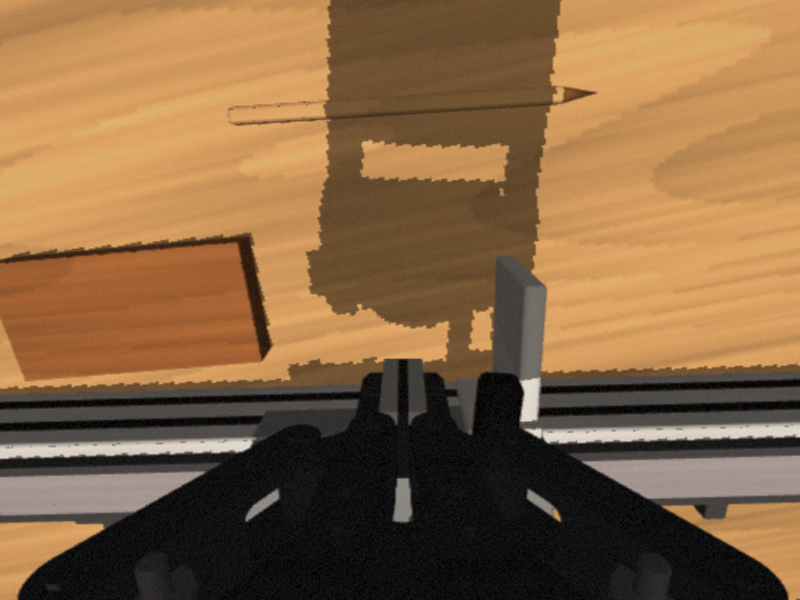

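play_rows(commands=[[0, -0.8, 0.3, 0, 0, 0, 0], [0, -0.8, 0.8, 0, 0, 0, 0], [0, -0.65, 1.2, 0, 0, 0, 3.7], [0, -0.52, 1.96, 0, 0, 0, 9.4], [0, -0.47, 2.7, 0, 0, 0, 15.2], [0, -0.49, 3.46, 0, 0, 0, 20.9], [0, -0.58, 4.2, 0, 0, 0, 26.6], [0, -0.75, 4.93, 0, 0, 0, 32.4], [0, -0.99, 5.64, 0, 0, 0, 38.1], [0, -1.29, 6.33, 0, 0, 0, 43.8], [0, -1.67, 6.98, 0, 0, 0, 49.5], [0, -1.67, 6.98, 0, 0, 0, 49.5]])

```text
t: 3.3
ee_pos: [0.4935, 0.0736, 0.1048]
eef_rot: [0.51, 0.86, -0.001, -0.002]
force: [-2.3, -1.5, 1.8]
opening: 0.0001
finger_force: 1.5
```

Run:
```python
from h import *
s=env.state();print(s["ee_pos"].round(4))
im=eyes.snapshot("top")[:,:,::-1]; cv2.imwrite("pics/top2.png",cv2.resize(im[165:255,165:385],None,fx=3.6,fy=3.6,interpolation=cv2.INTER_CUBIC))
hub=np.array([.549,.020]); fx=np.array([.985,-.17]); fy=np.array([.17,.985])
for a in np.arange(.9,1.71,.1):
    u=-fx*np.cos(a)+fy*np.sin(a); w=fx*np.sin(a)+fy*np.cos(a)
    p=hub+.072*u-.0215*w; print(a.round(2),p.round(4),end=' '); go((*p,.104),170.2-np.degrees(a))
```

```text
[0.4935 0.0736 0.1048]
0.9 [0.4956 0.0729] t 3.35 shift cm [-0.14  0.13  0.08] rz 0.1 yaw0 118.7 F [-2.9 -1.   3.1]
1.0 [0.5012 0.0779] t 3.35 shift cm [0.04 0.86 0.08] rz 5.8 yaw0 118.7 F [-2.9 -1.   3.1]
1.1 [0.5072 0.0824] t 3.35 shift cm [0.15 1.6  0.07] rz 11.6 yaw0 118.7 F [-2.9 -1.   3.1]
1.2 [0.5136 0.0863] t 3.35 shift cm [0.17 2.35 0.07] rz 17.3 yaw0 118.7 F [-2.9 -1.   3.1]
1.3 [0.5204 0.0895] t 3.35 shift cm [0.13 3.1  0.07] rz 23.0 yaw0 118.7 F [-2.9 -1.   3.1]
1.4 [0.5275 0.092 ] t 3.35 shift cm [0.01 3.84 0.07] rz 28.8 yaw0 118.7 F [-2.9 -1.   3.1]
1.5 [0.5348 0.0938] t 3.35 shift cm [-0.19  4.57  0.07] rz 34.5 yaw0 118.7 F [-2.9 -1.   3.1]
1.6 [0.5422 0.0948] t 3.35 shift cm [-0.45  5.27  0.06] rz 40.2 yaw0 118.7 F [-2.9 -1.   3.1]
1.7 [0.5497 0.0951] t 3.35 shift cm [-0.79  5.94  0.06] rz 46.0 yaw0 118.7 F [-2.9 -1.   3.1]
```

View pics/top2.png

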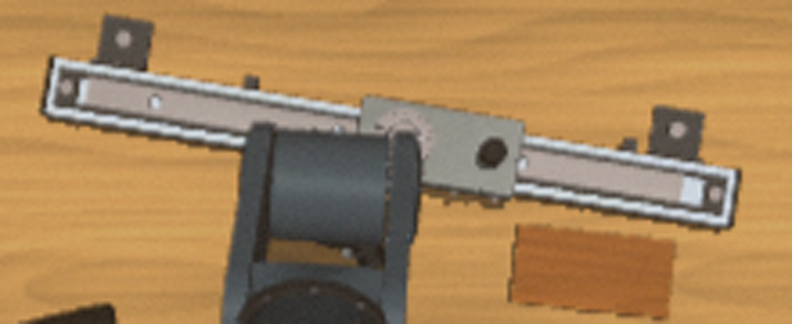

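play_rows(commands=[[0, 0.2, 0.7, 0, 0, 0, 4], [0, 0.4, 1.4, 0, 0, 0, 8], [0, 0.5, 2.1, 0, 0, 0, 13], [0, 0.5, 2.75, 0, 0, 0, 18], [0, 0.5, 3.4, 0, 0, 0, 23], [0, 0.4, 4.1, 0, 0, 0, 29], [0, 0.3, 4.6, 0, 0, 0, 33], [0, 0.3, 4.6, 0, 0, 0, 33]])

```text
t: 4.15
ee_pos: [0.5359, 0.0979, 0.1048]
eef_rot: [0.733, 0.68, 0.001, 0.001]
force: [-0.3, 0.3, -0.2]
opening: -0.0002
finger_force: 0.0
```

Run:
```python
from h import *
s=env.state();print(s["ee_pos"].round(4))
go(s["ee_pos"],170.2)
im=eyes.snapshot("wrist")[:,:,::-1]; im2=eyes.snapshot("top")[:,:,::-1]
a=cv2.resize(im,(400,300)); b=cv2.resize(im2[165:255,165:385],(800,327),interpolation=cv2.INTER_CUBIC)
o=np.zeros((600,800,3),np.uint8); o[:300,:400]=a;o[300:]=b[:300]
sc=eyes.snapshot("scene")[:,:,::-1][170:290,220:380]; o[:300,400:]=cv2.resize(sc,(400,300),interpolation=cv2.INTER_CUBIC)
cv2.imwrite("pics/c3.png",o)
```

```text
[0.5359 0.0979 0.1048]
t 4.15 shift cm [0. 0. 0.] rz -84.5 yaw0 85.7 F [-0.3  0.3 -0.2]
```

View pics/c3.png

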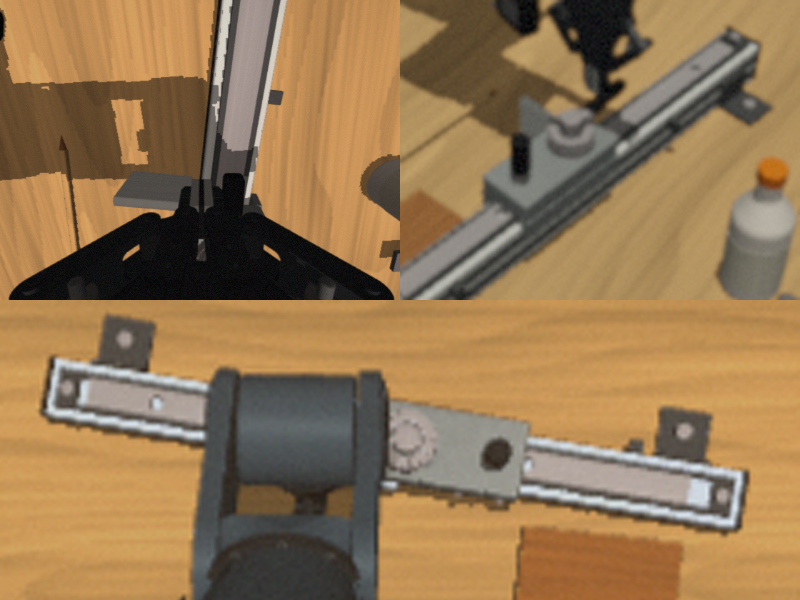

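The lever now lies along the rail next to the fingertip, and the stop has drifted about 6 mm left. I'll press gently on to confirm it's against the end of the notch.

play_rows(commands=[[0, 0, 0.2, 0, 0, 0, 1], [0, 0, 0.4, 0, 0, 0, 2], [0, 0, 0.6, 0, 0, 0, 3], [0, 0, 0.6, 0, 0, 0, 3]])

```text
t: 4.7
ee_pos: [0.5405, 0.097, 0.1043]
eef_rot: [0.751, 0.66, 0.0, 0.0]
force: [-0.1, 0.2, -0.3]
opening: -0.0001
finger_force: 0.0
```

play_rows(commands=[[0, 0, 0.2, 0, 0, 0, 0], [0, 0, 0.3, 0, 0, 0, 0], [0, 0, 0.4, 0, 0, 0, 0], [0, 0, 0.4, 0, 0, 0, 0]])

```text
t: 5.1
ee_pos: [0.5443, 0.0965, 0.1043]
eef_rot: [0.751, 0.66, 0.0, 0.0]
force: [0.9, -0.1, 0.6]
opening: 0.0001
finger_force: 0.1
```

play_rows(commands=[[0, 0, -0.6, 0, 0, 0, 0], [0, 0, -1, -2, 0, 0, 0], [0, 0, -1, -6, 0, 0, -8], [0, 0, -1, -10, 0, 0, -16], [0, -3, -1, -12, 0, 0, -24], [0, -6, -1, -12, 0, 0, -32], [0, -9, -1, -12, 0, 0, -40], [0, -12, -1, -12, 0, 0, -48], [0, -15, -1, -12, 0, 0, -56], [0, -18, -1, -12, 0, 0, -64], [0, -18, -1, -12, 0, 0, -72], [0, -18, -1, -12, 0, 0, -80]])

```text
t: 6.3
ee_pos: [0.5105, -0.0817, 0.2242]
eef_rot: [0.149, 0.989, 0.0, -0.0]
force: [-0.6, 0.7, -0.3]
opening: 0.0003
finger_force: 0.0
```

play_rows(commands=[[0, 0, 0, 0, 0, 0, -7], [0, 0, 0, 0, 0, 0, -7], [0, 0, 0, 0, 0, 0, -7]])

```text
t: 6.6
ee_pos: [0.5109, -0.0805, 0.2243]
eef_rot: [0.091, 0.996, 0.0, -0.0]
force: [0.7, -0.1, -0.3]
opening: 0.0001
finger_force: 0.0
```

Run:
```python
from h import *
import json
s=env.state();print(s["ee_pos"].round(4))
go((.531,-.088,.110),170.2)
im=eyes.snapshot("wrist")[:,:,::-1]; im2=eyes.snapshot("top")[:,:,::-1]
cv2.imwrite("pics/w4.png",im)
o=np.zeros((600,800,3),np.uint8); o[:,:]=0
o[:300]=cv2.resize(im[190:400,:],(800,300),interpolation=cv2.INTER_CUBIC); b=cv2.resize(im2[165:255,165:385],(800,327),interpolation=cv2.INTER_CUBIC);o[300:]=b[:300]
cv2.imwrite("pics/c4.png",o)
json.dump([list(s["ee_pos"]),list(s["eef_rot"])],open("w4.json","w"))
```

```text
[ 0.5109 -0.0805  0.2243]
t 6.6 shift cm [-2.12 -0.37 11.43] rz -0.7 yaw0 169.5 F [ 0.7 -0.1 -0.3]
```

View pics/c4.png

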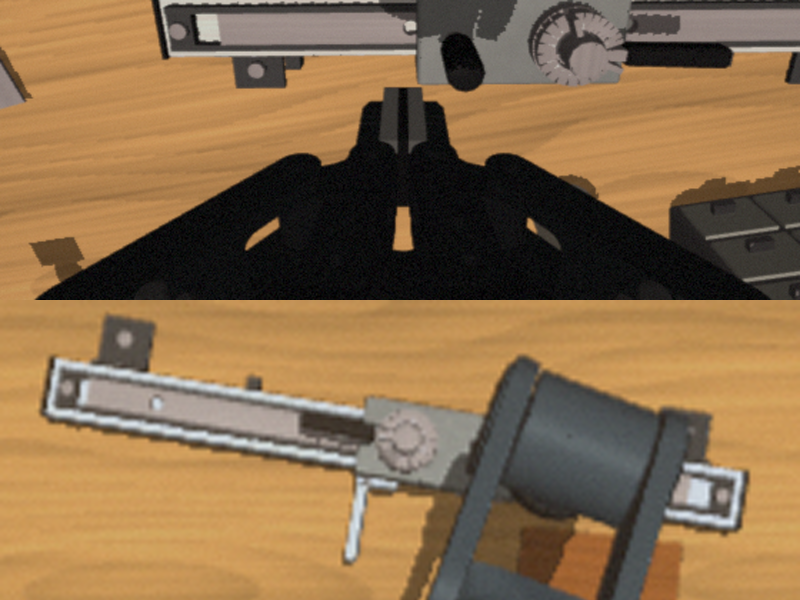

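The lever lies along the rail to the left, past the hump. The knob top is at crop (470,75) and the hub top at crop (597,62).

Run:
```python
from h import *
s=env.state(); K,Tc,m=cam("wrist",s)
f=lambda u,v:(u*.7,190+v*.7)
for n,uv,z in [("knob",(470,74),.148),("hub",(597,62),.128),("levend",(731,55),.121)]: print(n,ray(K,Tc,f(*uv),z).round(4))
go((.5335,-.089,.110),170.2)
```

```text
knob [ 0.5379 -0.0473  0.148 ]
hub [0.5532 0.0287 0.128 ]
levend [0.5667 0.1109 0.121 ]
t 6.7 shift cm [-2.36 -0.43 11.43] rz -0.6 yaw0 169.6 F [-0.1 -0.2 -0.7]
```

play_rows(commands=[[0, -2.1, -0.5, 3, 0, 0, -0.6], [0, -2.1, -0.5, 6, 0, 0, -0.6], [0, -2.1, -0.5, 9, 0, 0, -0.6], [0, -2.1, -0.5, 11.4, 0, 0, -0.6], [0, -2.1, -0.5, 11.4, 0, 0, -0.6], [0, -2.1, -0.5, 11.4, 0, 0, -0.6], [0, -2.1, 0, 11.4, 0, 0, -0.6], [0, -2.1, 0.4, 11.4, 0, 0, -0.6], [0, -2.1, 0.6, 11.4, 0, 0, -0.6], [0, -2.1, 0.8, 11.4, 0, 0, -0.6], [0, -2.1, 0.8, 11.4, 0, 0, -0.6]])

```text
t: 7.8
ee_pos: [0.5335, -0.0763, 0.1108]
eef_rot: [0.085, 0.996, -0.0, 0.0]
force: [-0.6, -0.2, -0.3]
opening: -0.0
finger_force: 0.0
```

play_rows(commands=[[0, 0, 0.3, 0, 0, 0, 0], [0, 0, 0.6, 0, 0, 0, 0], [0, 0, 0.9, 0, 0, 0, 0], [0, 0, 1.2, 0, 0, 0, 0], [0, 0, 1.5, 0, 0, 0, 0], [0, 0, 1.8, 0, 0, 0, 0], [0, 0, 2.1, 0, 0, 0, 0], [0, 0, 2.3, 0, 0, 0, 0], [0, 0, 2.5, 0, 0, 0, 0], [0, 0, 2.7, 0, 0, 0, 0], [0, 0, 2.8, 0, 0, 0, 0]])

```text
t: 8.9
ee_pos: [0.5381, -0.0511, 0.1106]
eef_rot: [0.084, 0.996, -0.002, 0.0]
force: [-3.2, -7.4, 2.0]
opening: 0.0003
finger_force: 4.0
```

play_rows(commands=[[0, 0, 0.1, 0, 0, 0, 0], [0, 0, 0.2, 0, 0, 0, 0]])

```text
t: 9.1
ee_pos: [0.5384, -0.0492, 0.1106]
eef_rot: [0.084, 0.996, -0.002, 0.0]
force: [-2.7, -7.8, 1.2]
opening: -0.0002
finger_force: 4.0
```

Run:
```python
from h import *
s=env.state();print(s["ee_pos"].round(4),s["force"].round(1))
im2=eyes.snapshot("top")[:,:,::-1]
K,Tc,m=cam("top")
im=im2[165:255,165:385]; cv2.imwrite("pics/top5.png",cv2.resize(im,None,fx=3.6,fy=3.6,interpolation=cv2.INTER_CUBIC))
```

```text
[ 0.5384 -0.0492  0.1106] [-2.7 -7.8  1.2]
```

View pics/top5.png

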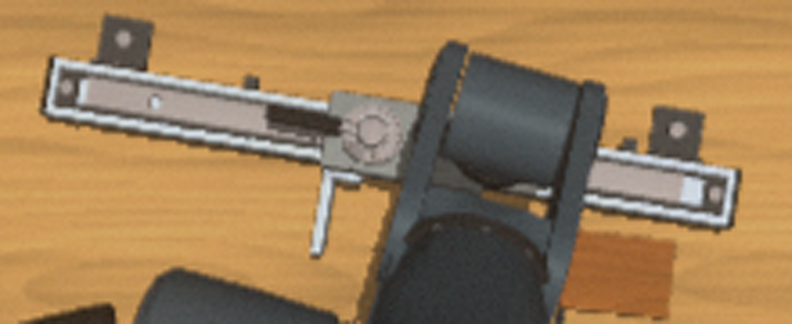

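Friction is steady at about 8 N and the hub at crop (371,131) is about 30 mm short of the hole. I'll go faster for 15 mm, then creep.

play_rows(commands=[[0, 0, 0.2, 0, 0, 0, 0], [0, 0, 0.4, 0, 0, 0, 0], [0, 0, 0.6, 0, 0, 0, 0], [0, 0, 0.8, 0, 0, 0, 0], [0, 0, 1.0, 0, 0, 0, 0], [0, 0, 1.2, 0, 0, 0, 0], [0, 0, 1.4, 0, 0, 0, 0], [0, 0, 1.5, 0, 0, 0, 0]])

```text
t: 9.95
ee_pos: [0.541, -0.0344, 0.1106]
eef_rot: [0.084, 0.996, -0.002, 0.0]
force: [-2.4, -8.2, 1.7]
opening: -0.0002
finger_force: 4.0
```

play_rows(commands=[[0, 0, 0.1, 0, 0, 0, 0], [0, 0, 0.2, 0, 0, 0, 0], [0, 0, 0.3, 0, 0, 0, 0]])

```text
t: 10.25
ee_pos: [0.5415, -0.0315, 0.1106]
eef_rot: [0.084, 0.996, -0.002, 0.0]
force: [-2.2, -7.7, 1.6]
opening: 0.0001
finger_force: 4.0
```

play_rows(commands=[[0, 0, 0.05, 0, 0, 0, 0], [0, 0, 0.1, 0, 0, 0, 0], [0, 0, 0.15, 0, 0, 0, 0], [0, 0, 0.2, 0, 0, 0, 0]])

```text
t: 10.65
ee_pos: [0.5419, -0.0293, 0.1106]
eef_rot: [0.084, 0.996, -0.002, 0.0]
force: [-0.1, -7.6, 2.1]
opening: 0.0004
finger_force: 3.7
```

play_rows(commands=[[0, 0, 0.05, 0, 0, 0, 0], [0, 0, 0.1, 0, 0, 0, 0], [0, 0, 0.15, 0, 0, 0, 0], [0, 0, 0.2, 0, 0, 0, 0]])

```text
t: 11.05
ee_pos: [0.5422, -0.0273, 0.1106]
eef_rot: [0.084, 0.996, -0.002, 0.0]
force: [-2.2, -7.5, 1.3]
opening: -0.0
finger_force: 3.6
```

play_rows(commands=[[0, 0, 0.05, 0, 0, 0, 0], [0, 0, 0.1, 0, 0, 0, 0], [0, 0, 0.13, 0, 0, 0, 0]])

```text
t: 11.35
ee_pos: [0.5423, -0.024, 0.1103]
eef_rot: [0.085, 0.996, 0.0, -0.0]
force: [-0.8, -0.2, 0.0]
opening: 0.0002
finger_force: 0.0
```

The force fell to zero, so the pin has probably dropped. I'll feel forward gently to check.

play_rows(commands=[[0, 0, 0.03, 0, 0, 0, 0], [0, 0, 0.06, 0, 0, 0, 0]])

```text
t: 11.55
ee_pos: [0.5424, -0.0231, 0.1102]
eef_rot: [0.085, 0.996, 0.0, -0.0]
force: [-0.4, 0.2, 0.3]
opening: -0.0002
finger_force: 0.0
```

Run:
```python
from h import *
s=env.state();print(s["ee_pos"].round(4),s["force"].round(1))
im2=eyes.snapshot("top")[:,:,::-1]
sc=eyes.snapshot("scene")[:,:,::-1][170:290,220:380]
o=np.zeros((600,800,3),np.uint8);o[:300,:400]=cv2.resize(sc,(400,300),interpolation=cv2.INTER_CUBIC)
o[300:]=cv2.resize(im2[165:255,165:385],(800,327),interpolation=cv2.INTER_CUBIC)[:300]; cv2.imwrite("pics/c6.png",o)
```

```text
[ 0.5424 -0.0231  0.1102] [-0.4  0.2  0.3]
```

View pics/c6.png

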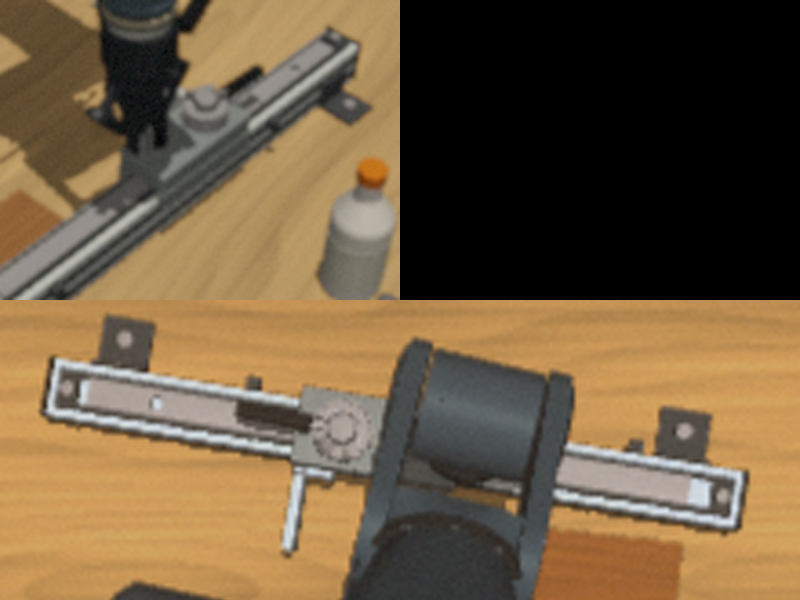

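The hub is now at crop (341,430), within about 2 mm of the measured hole. I'll keep feeling for the dead stop.

play_rows(commands=[[0, 0, 0.05, 0, 0, 0, 0], [0, 0, 0.1, 0, 0, 0, 0]])

```text
t: 11.85
ee_pos: [0.5426, -0.0224, 0.1103]
eef_rot: [0.085, 0.996, 0.0, -0.0]
force: [0.1, -0.7, 0.1]
opening: -0.0005
finger_force: 0.0
```

play_rows(commands=[[0, 0, 0.05, 0, 0, 0, 0], [0, 0, 0.08, 0, 0, 0, 0]])

```text
t: 12.05
ee_pos: [0.5428, -0.0217, 0.1104]
eef_rot: [0.085, 0.996, -0.0, 0.0]
force: [0.1, -0.2, 0.2]
opening: 0.0
finger_force: 0.5
```

play_rows(commands=[[0, 0, 0.03, 0, 0, 0, 0], [0, 0, 0.03, 0, 0, 0, 0]])

```text
t: 12.25
ee_pos: [0.5428, -0.0216, 0.1103]
eef_rot: [0.085, 0.996, -0.0, -0.0]
force: [0.0, -1.3, 0.1]
opening: 0.0001
finger_force: 0.9
```

play_rows(commands=[[0, 0, 0.05, 0, 0, 0, 0], [0, 0, 0.05, 0, 0, 0, 0]])

```text
t: 12.45
ee_pos: [0.5428, -0.0214, 0.1103]
eef_rot: [0.085, 0.996, -0.0, -0.0]
force: [-1.1, -3.0, 0.6]
opening: 0.0
finger_force: 1.8
```

play_rows(commands=[[0, 0, 0.07, 0, 0, 0, 0], [0, 0, 0.1, 0, 0, 0, 0], [0, 0, 0.1, 0, 0, 0, 0]])

```text
t: 12.75
ee_pos: [0.543, -0.0201, 0.1103]
eef_rot: [0.085, 0.996, -0.0, -0.0]
force: [-1.0, -3.9, 0.7]
opening: 0.0
finger_force: 2.1
```

play_rows(commands=[[0, 0, 0.05, 0, 0, 0, 0], [0, 0, 0.08, 0, 0, 0, 0], [0, 0, 0.08, 0, 0, 0, 0]])

```text
t: 13.05
ee_pos: [0.5433, -0.0191, 0.1103]
eef_rot: [0.085, 0.996, -0.0, 0.0]
force: [-0.3, -4.0, 0.9]
opening: -0.0
finger_force: 2.1
```

play_rows(commands=[[0, 0, 0.05, 0, 0, 0, 0], [0, 0, 0.08, 0, 0, 0, 0], [0, 0, 0.08, 0, 0, 0, 0]])

```text
t: 13.35
ee_pos: [0.5434, -0.0183, 0.1103]
eef_rot: [0.085, 0.996, 0.0, 0.0]
force: [-1.2, -4.4, 0.8]
opening: -0.0002
finger_force: 2.0
```

play_rows(commands=[[0, 0, 0.05, 0, 0, 0, 0], [0, 0, 0.08, 0, 0, 0, 0], [0, 0, 0.08, 0, 0, 0, 0]])

```text
t: 13.65
ee_pos: [0.5434, -0.0179, 0.1103]
eef_rot: [0.085, 0.996, -0.0, -0.0]
force: [-0.9, -4.5, 0.9]
opening: 0.0003
finger_force: 2.8
```

play_rows(commands=[[0, 0, 0.05, 0, 0, 0, 0], [0, 0, 0.08, 0, 0, 0, 0], [0, 0, 0.08, 0, 0, 0, 0]])

```text
t: 13.95
ee_pos: [0.5435, -0.0176, 0.1104]
eef_rot: [0.084, 0.996, -0.001, -0.0]
force: [-1.9, -7.1, 0.9]
opening: 0.0003
finger_force: 3.8
```

play_rows(commands=[[0, 0, 0.05, 0, 0, 0, 0], [0, 0, 0.08, 0, 0, 0, 0], [0, 0, 0.08, 0, 0, 0, 0]])

```text
t: 14.25
ee_pos: [0.5435, -0.0175, 0.1104]
eef_rot: [0.084, 0.996, -0.001, -0.0]
force: [-3.2, -9.2, 1.6]
opening: -0.0001
finger_force: 4.9
```

Dead stop: the force rises past 9 N with no travel, so the pin is in the hole. I'll back off, lift, and check the lever height by a light touch from above. It should be about 114.5 mm when fully down and 121.5 mm when still riding.

play_rows(commands=[[0, 0, -0.5, 0, 0, 0, 0], [0, 0, -1.5, 0, 0, 0, 0], [0, 0, -2, 0, 0, 0, 0], [0, 0, -2, -3, 0, 0, 0], [0, 0, -2, -6, 0, 0, 0], [0, 0, -2, -6, 0, 0, 0]])

```text
t: 14.85
ee_pos: [0.5431, -0.0364, 0.1738]
eef_rot: [0.085, 0.996, -0.0, 0.004]
force: [1.3, -0.3, 0.1]
opening: 0.0
finger_force: 0.0
```

Run:
```python
from h import *
print(env.state()["ee_pos"].round(4))
go((.573,.150,.130),170.2)
```

```text
[ 0.5431 -0.0364  0.1738]
t 14.85 shift cm [ 0.25 18.87  4.38] rz 0.0 yaw0 170.2 F [ 1.3 -0.3  0.1]
```

play_rows(commands=[[0, 0.1, 4, -0.5, 0, 0, 0], [0, 0.2, 8, -0.5, 0, 0, 0], [0, 0.2, 12, -0.5, 0, 0, 0], [0, 0.2, 16, -0.5, 0, 0, 0], [0, 0.2, 18.8, 0, 0, 0, 0], [0, 0.2, 18.8, 1.5, 0, 0, 0], [0, 0.2, 18.8, 3, 0, 0, 0], [0, 0.2, 18.8, 3.8, 0, 0, 0], [0, 0.2, 18.8, 4.2, 0, 0, 0], [0, 0.2, 18.8, 4.2, 0, 0, 0]])

```text
t: 15.85
ee_pos: [0.5697, 0.1497, 0.1276]
eef_rot: [0.085, 0.996, -0.0, -0.001]
force: [-0.2, -0.0, 0.5]
opening: -0.0
finger_force: 0.0
```

play_rows(commands=[[0, 0, 0, 0.1, 0, 0, 0], [0, 0, 0, 0.2, 0, 0, 0], [0, 0, 0, 0.3, 0, 0, 0], [0, 0, 0, 0.4, 0, 0, 0], [0, 0, 0, 0.4, 0, 0, 0]])

```text
t: 16.35
ee_pos: [0.5701, 0.1499, 0.1244]
eef_rot: [0.085, 0.996, 0.0, 0.0]
force: [-0.0, -0.3, -0.4]
opening: 0.0
finger_force: 0.0
```

play_rows(commands=[[0, 0, 0, 0.1, 0, 0, 0], [0, 0, 0, 0.2, 0, 0, 0], [0, 0, 0, 0.3, 0, 0, 0], [0, 0, 0, 0.4, 0, 0, 0], [0, 0, 0, 0.4, 0, 0, 0]])

```text
t: 16.85
ee_pos: [0.57, 0.1499, 0.1201]
eef_rot: [0.085, 0.996, -0.0, -0.0]
force: [-0.2, 0.3, -0.4]
opening: -0.0002
finger_force: 0.0
```

play_rows(commands=[[0, 0, 0, 0.1, 0, 0, 0], [0, 0, 0, 0.2, 0, 0, 0], [0, 0, 0, 0.2, 0, 0, 0]])

```text
t: 17.15
ee_pos: [0.57, 0.1499, 0.1181]
eef_rot: [0.085, 0.996, -0.0, -0.0]
force: [0.0, -0.6, -0.6]
opening: -0.0001
finger_force: 0.0
```

play_rows(commands=[[0, 0, 0, 0.1, 0, 0, 0], [0, 0, 0, 0.2, 0, 0, 0], [0, 0, 0, 0.2, 0, 0, 0]])

```text
t: 17.45
ee_pos: [0.57, 0.1499, 0.1161]
eef_rot: [0.085, 0.996, -0.0, -0.0]
force: [-0.4, 0.5, -0.5]
opening: 0.0002
finger_force: 0.0
```

play_rows(commands=[[0, 0, 0, 0.1, 0, 0, 0], [0, 0, 0, 0.2, 0, 0, 0], [0, 0, 0, 0.2, 0, 0, 0]])

```text
t: 17.75
ee_pos: [0.5704, 0.1501, 0.1145]
eef_rot: [0.085, 0.996, 0.0, 0.0]
force: [0.0, -0.2, 0.8]
opening: -0.0002
finger_force: 0.7
```

The touch came at 114.5 mm, which is the fully-down height. I'll lift off and hand the job in.

play_rows(commands=[[0, 0, 0, -2, 0, 0, 0], [0, 0, 0, -6, 0, 0, 0], [0, 0, 0, -10, 0, 0, 0], [0, 0, 0, -12, 0, 0, 0], [0, 0, 0, -12, 0, 0, 0], [0, 0, 0, -12, 0, 0, 0]])

```text
t: 18.35
ee_pos: [0.5697, 0.1499, 0.2341]
eef_rot: [0.085, 0.996, -0.0, -0.0]
force: [0.2, 0.8, 0.2]
opening: -0.0001
finger_force: 0.0
```

```bash
python3 -c "
from rig import workorder
print(workorder.job_done())"
```

```text
the job is handed in; nothing more can be done
None
```

The stop is at the middle index hole with its pin fully down (lever grip felt at 114.5 mm) and the lever in the low notch; I pushed no harder than about 10 N, released it and handed the job in at about 18 s, though no verdict came back.

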